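Load the plate reader and latch its push-push drawer

ROBOT

A 6-joint arm with a two-finger parallel gripper is mounted at the origin on a cart in front of the work surface, level with it; the furniture and walls round the work are solid. World frame = base frame: x ahead of the robot, y to its left, z up, the work surface at z = 0. Lengths are in m, angles in degrees, forces in N, time in s.
With the tool pointing down it reaches from about 0.3 to 0.75 m from the base axis. Payload 8.5 kg.
Tool frame: the origin (TCP) lies on the centre line of the jaws, within the pads' length; the fingertips stand 11 mm ahead of it and the grasp point (between the pads) lies 8 mm behind it; z points along the fingers, y is the line along which they close (so a half turn about z gives the same grasp; the last joint's range is limited). The gripper opens to 85 mm and grips with 20 to 120 N. Pads are 22 mm wide; open, the fingers measure 114 mm over their backs; the gripper's body (76 mm by 85 mm) begins 54 mm behind the grasp point. The pads swing forward as they close: fully open they stand 13 mm farther back than shut.
Start: joints at [-81.377, 21.807, 74.336, -0, 83.858, -12.336], TCP at [0.197, -0.514, 0.242] pointing down, gripper open.
Joint ranges: [-178.18, 178.18], [-50.72, 133.34], [12.68, 142.11], [-81.47, 261.47], [9.98, 163.14], [-165.26, 165.26]. Speed limits (degrees/s): [136.94, 136.94, 180, 180, 180, 180].

INTERFACE

Orientations are given as a 3x3 rotation matrix whose columns are the frame's x, y, z axes.
In Python, from rig import env, optics gives the robot as it stands (env), with the cameras (optics).
- The arm moves only by the shell command python3 nudge.py 'ROWS' [FORCE]. ROWS is a JSON list that holds a single list of rows (three levels of brackets), with 1 to 10 rows, each of 5 numbers: dx, dy, dz in m, then a turn about the tool's z in degrees, then the finger opening in m; each row shifts and turns the commanded pose from where the row before left it, along the tool's axes as they then stand; what a row does not reach is not made up. A row lasts 1/10 s, in which the tool goes at most 0.05 m and 8.59 degrees, less where a joint would pass 70% of its speed; a pose out of reach is approached as far as the arm can. The fingers move at their own pace and stop on an object; FORCE is the grip in N (left out, the last holds). Time passes only in rows, so rows that do not move let the fingers close. It prints the time, the measured TCP pose, the force, the opening and the grip force at its end. Input that does not fit is refused with a message, and nothing moves.
- env.observe(): the state, without advancing time (a new reading comes with each control period).
- optics.get_image(name): name is "scene" or "top" or "wrist"; returns a dict with "pixels" (400x640x3 uint8, red, green, blue), "K" (3x3 intrinsics, pixels), "extrinsics" (4x4, takes a point from world to camera coordinates). Camera axes: x right, y down, z forward; pixel columns grow to the right and rows downward; lengths in m; the calibration is good to about 2 mm. A picture is of the moment at which its call begins. There is no depth.
- env.close_job(): hands the job in; it is judged then, once.
The state is a dict: "time_s": time; "q": joint angles; "qvel": joint speeds; "joint_efforts": joint torques, N m; "position": TCP position; "tool_rot": TCP orientation; "ft_force": force on the tool from outside, world axes, zero at the start; "wrist_torque": the same for the moment, N m; "grip_width": finger opening in m; "gripper_force": force on a finger pad.
Only numpy, scipy, OpenCV 4.12 (cv2) and the standard library are available. Lean on these libraries where they do the work, as an engineer would, in place of code of your own. Each camera call takes 0.05 s, during which the arm holds its last target. There are 200 camera calls.

TASK

Load the 60-well plate from the bench into the small plate reader. Its drawer has no handle but a push latch: press the front until the latch lets go and the drawer springs out, lay the plate flat in the nest with its long side along the drawer's travel, and press the drawer home once more so that it stays shut by itself. Keep the plate level, press firmly but do not ram the reader, and leave the other things on the bench where they are.

Things in the scene. Friction and masses are not known exactly. Their poses are not given: they have to be found in the camera images.
- reader: Plate reader: beige box 140 (x) x 104 (y) x 82 mm, fixed; origin at the centre of its underside. x axis from front to back, y to its left, z up; the drawer comes out of the front along -x. The housing's front face is 70 mm before the origin. Spring on the drawer: 5 N outward when shut, 2.5 N when out; damper: 2.5 N more at 0.1 m/s. End stop rigid; 10 to 18 N against it is enough.
- drawer (a joint): Drawer travel in m, growing outward: 0 = shut, held by the push latch (so at the start); 0.108 = out; -0.009 = pressed in to the end stop. Shut: press in to the stop (7.5 mm or more) and let go: it runs out by itself in about 1 s. Out: push in to the same stop (6.5 mm or more past 0) and let go: it is latched at 0. A shorter press changes nothing.
- press_pad (a point): Centre of the drawer's front face, on the grey ribbed pad, 32 mm above the bench; moves with the drawer; axes as the reader's. The front block is 84 mm wide (y), from 12 to 52 mm above the bench, 22 mm thick. Shut, this face stands 16 mm before the housing's front and 86 mm before the reader's origin.
- nest (a point): Centre of the nest floor in the drawer, 28 mm above the bench, 72 mm behind press_pad; moves with the drawer; axes as the reader's. Holds the plate, long side along x, either way round: 88 x 62 mm between lips 3 mm high that flare out above, to 6.5 mm. Mid long sides are open over 50 mm, the deck there 46 mm wide, for fingers. Drawer out: a seated plate's back edge is 10 mm before the housing.
- plate: Clear 60-well plate, 58 (x) x 84 (y) x 8 mm solid body (wells to 10 mm), about 30 g, lying flat on the bench; origin at the centre of its underside, z up. Take it across the 58 mm.
- cooling_rack: White rack with a purple top, 72 x 100 x 39 mm, to be left alone; origin at the centre of its underside.
- capped_vial: Glass vial with a light ribbed cap, 25 mm wide, 50 mm high, to be left alone; origin at the centre of its underside.
- tube_one: Microtube lying on its side, 14 x 41 x 17 mm, to be left alone; origin on its underside.
- tube_two: Microtube lying on its side, 14 x 41 x 17 mm, to be left alone; origin on its underside.
- petri: Petri dish, 66 mm wide, 16 mm high, to be left alone; origin at the centre of its underside.

How it is judged (in metres and radians):
On the way, in this order (a step that is already met when the one before it is completed fails the run):
1. the latch is released and the drawer stands fully out (value of joint drawer above 0.095 m), for 0.2 s.
2. the plate lies in the nest of the open drawer, let go (value of joint drawer above 0.05 m and contact force between the fingers and plate below 0.1 N and x of plate in the frame of nest between -0.004 and 0.004 m and y of plate in the frame of nest between -0.004 and 0.004 m and z of plate in the frame of nest between -0.003 and 0.003 m and angle between plate's own z axis and vertical below 0.05 rad and angle between the y axis of plate and the x axis of reader, either way round below 0.09 rad), for 0.2 s.
3. the drawer is shut with the plate in it (value of joint drawer below 0.004 m and x of plate in the frame of nest between -0.004 and 0.004 m and y of plate in the frame of nest between -0.004 and 0.004 m and z of plate in the frame of nest between -0.003 and 0.003 m and angle between plate's own z axis and vertical below 0.05 rad and angle between the y axis of plate and the x axis of reader, either way round below 0.09 rad), for 0.2 s.
At the end, for the whole second after the job is handed in: The drawer is latched shut by itself (joint within 4 mm of 0) and the plate lies still in the nest: within 4 mm of its centre in x and y, within 3 mm of the floor, flat to 0.05 rad, its long side along the drawer to 0.09 rad (all of step 3 and value of joint drawer above -0.004 m and linear speed of plate below 0.02 m/s); the robot touches nothing.
It fails at once if the reader or its drawer is rammed (over 45 N) (contact force between the arm and reader above 45 N).
It fails at once if the reader or its drawer is rammed with the fingers (over 45 N) (contact force between the fingers and reader above 45 N).
It fails at once if the plate is tipped by more than 0.5 rad (angle between plate's own z axis and vertical above 0.5 rad).
It fails at once if a bystander is moved by more than 20 mm (distance of any of cooling_rack, capped_vial, tube_one, tube_two, petri from where it was at the start of the episode above 0.02 m).
It also fails if it takes over 67 s, if anything falls off the work surface, if the arm or the gripper's body presses on something with over 40 N, if the wrist force passes 120 N, or if a joint passes its speed limit or range.

## Working session

There is one attempt and no reset: what is moved stays moved. The work goes in short steps, Python scripts to look and compute and a shell command to move; the robot and the scene stay as the last step left them, time stands still between calls to the robot, and variables do not carry over. Pictures are saved under pics/ and viewed, at most 10 in all, crops included, and the job is handed in when it is done.

```bash
ls; mkdir -p pics; python3 - <<'E'
from rig import env, optics
import cv2,numpy as np
s=env.observe();print(s)
for n in("top","scene"):
    d=optics.get_image(n);cv2.imwrite(f"pics/{n}0.png",d["pixels"][:,:,::-1]);np.savez(f"pics/{n}0.npz",**d);print(n,np.round(d["K"],1).tolist(),np.round(d["extrinsics"],3).tolist())
E
```

```text
nudge.py
pics
rig.py
{'time_s': 0.0, 'q': array([-8.13805284e+01,  2.18422694e+01,  7.43856019e+01,  8.98576092e-04,
        8.38553994e+01, -1.23323684e+01]), 'qvel': array([ 0.06248049,  0.00561963, -0.00178562,  0.02243482, -0.03020546,
       -0.03600464]), 'joint_efforts': array([ 7.75595508e-04, -4.48462486e+01, -2.31278765e+01, -7.39128473e-05,
        4.86427685e-03, -3.68621880e-07]), 'position': array([ 0.19666169, -0.5133513 ,  0.24169477]), 'tool_rot': array([[ 9.33881960e-01,  3.57581380e-01, -2.02398271e-04],
       [ 3.57581289e-01, -9.33880908e-01,  1.43926964e-03],
       [ 3.25640143e-04, -1.41648179e-03, -9.99998944e-01]]), 'ft_force': array([ 0.47662476, -0.23149106,  1.30580544]), 'wrist_torque': array([ 0.05002954,  0.03610088, -0.03429545]), 'gripper_force': 0.0, 'grip_width': 0.08557474438474356}
top [[500.1, 0.0, 317.6], [0.0, 500.1, 204.1], [0.0, 0.0, 1.0]] [[-0.023, -1.0, -0.001, -0.032], [-0.981, 0.023, -0.194, 0.53], [0.194, -0.003, -0.981, 1.447], [0.0, 0.0, 0.0, 1.0]]
scene [[435.2, 0.0, 321.0], [0.0, 435.2, 201.4], [0.0, 0.0, 1.0]] [[-0.654, -0.757, 0.015, 0.315], [-0.491, 0.409, -0.769, 0.285], [0.576, -0.51, -0.639, 0.967], [0.0, 0.0, 0.0, 1.0]]
```

View pics/top0.png

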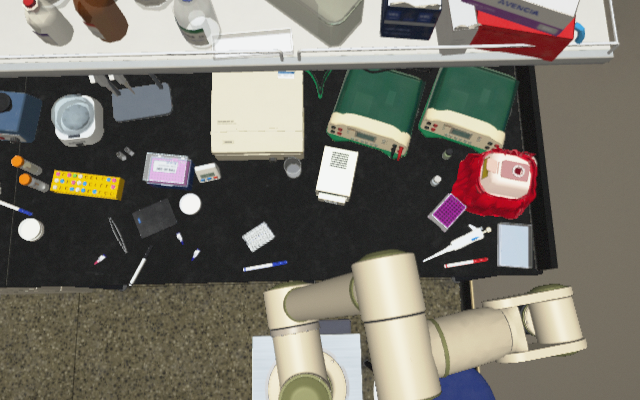

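View pics/scene0.png

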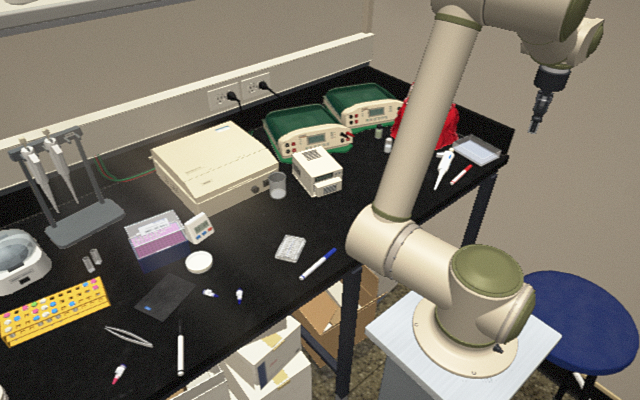

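The top view shows the reader at about (337,174) with its front toward the robot, and the plate at (258,236). I'll zoom in on both.

```bash
cat > h.py <<'E'
import numpy as np,cv2
def load(n): return dict(np.load(f"pics/{n}.npz"))
def ray(d,uv,z):
    uv=np.atleast_2d(np.array(uv,float));R=d["extrinsics"][:3,:3];t=d["extrinsics"][:3,3]
    c=-R.T@t;r=(np.linalg.inv(d["K"])@np.c_[uv,np.ones(len(uv))].T).T@R
    return c+r*((z-c[2])/r[:,2])[:,None]
def proj(d,p):
    p=np.atleast_2d(p);q=(p@d["extrinsics"][:3,:3].T+d["extrinsics"][:3,3])@d["K"].T
    return q[:,:2]/q[:,2:]
E
python3 - <<'E'
from h import *
t=load("top0")["pixels"][:,:,::-1];s=load("scene0")["pixels"][:,:,::-1]
a=cv2.resize(t[140:260,235:365],None,fx=3,fy=3,interpolation=cv2.INTER_CUBIC)
b=cv2.resize(s[140:270,260:350],None,fx=3,fy=3,interpolation=cv2.INTER_CUBIC)
o=np.zeros((390,670,3),np.uint8);o[:360,:390]=a;o[:390,400:670]=b;cv2.imwrite("pics/z0.png",o)
E
```

```text
(no output)
```

View pics/z0.png

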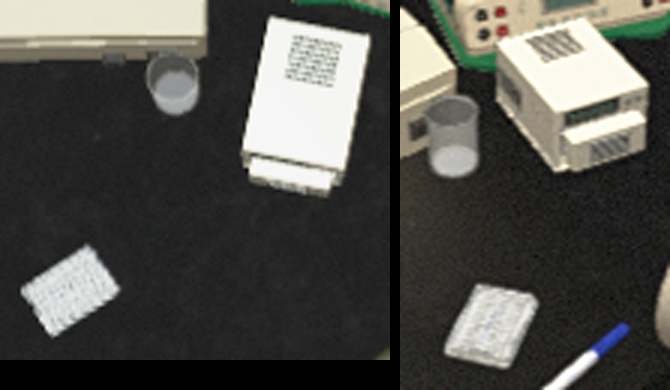

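```bash
python3 - <<'E'
from h import *
d=load("top0");g=d["pixels"].min(2)
c=np.array([[270,17],[369,34],[341,172],[244,155]])/3+[235,140]-0.3
P=ray(d,c,.082)[:,:2];print("reader top corners",P.round(4).tolist(),[np.linalg.norm(P[i]-P[i-1]).round(4) for i in range(4)])
# plate: bright blob
m=np.zeros_like(g);m[218:256,238:278]=(g[218:256,238:278]>90)*255
k=max(cv2.findContours(m,0,2)[0],key=cv2.contourArea)
for z in(0,.008):
    q=ray(d,k[:,0],z)[:,:2]*1000
    r=cv2.minAreaRect(q.astype(np.float32));print(z,r)
E
python3 - <<'E'
from h import *
d=load("top0");g=d["pixels"].min(2).astype(int)
for r in range(143,206,6):print(r,g[r,312:366].tolist())
E
```

```text
reader top corners [[0.7027, -0.0698], [0.6826, -0.1682], [0.5423, -0.1353], [0.5616, -0.0405]] [np.float64(0.1441), np.float64(0.1005), np.float64(0.1441), np.float64(0.0968)]
0 ((443.0032043457031, 140.72549438476562), (62.201454162597656, 86.17314147949219), 32.849605560302734)
0.008 ((441.925048828125, 139.77662658691406), (61.8746337890625, 85.72035217285156), 32.849605560302734)
143 [32, 33, 36, 33, 31, 36, 33, 33, 29, 31, 32, 35, 32, 35, 36, 33, 32, 35, 33, 32, 31, 31, 30, 34, 36, 35, 33, 34, 33, 34, 36, 38, 39, 41, 39, 37, 39, 40, 36, 34, 36, 38, 35, 51, 35, 25, 44, 47, 28, 57, 94, 107, 119, 104]
149 [34, 33, 34, 30, 33, 30, 34, 29, 34, 32, 33, 34, 234, 242, 243, 243, 243, 243, 243, 243, 243, 243, 243, 244, 244, 243, 241, 240, 220, 214, 190, 178, 166, 121, 111, 65, 51, 35, 33, 34, 32, 36, 36, 34, 39, 37, 35, 37, 35, 35, 33, 33, 38, 39]
155 [34, 40, 36, 35, 32, 33, 34, 29, 34, 34, 83, 234, 243, 244, 244, 244, 244, 244, 244, 240, 212, 202, 181, 201, 195, 177, 150, 162, 196, 194, 222, 205, 211, 201, 180, 187, 171, 240, 243, 242, 243, 243, 242, 242, 242, 213, 86, 36, 38, 39, 41, 
[... 1332 characters left out ...]
61, 86, 128, 150, 174, 189, 208, 219, 230, 238, 242, 243, 243, 244, 245, 245, 245, 245, 245, 245, 245, 245, 245, 245, 245, 245, 244, 244, 244, 244, 243, 211, 88, 38, 39, 37, 37, 34, 32, 32, 35, 34, 33, 33, 32, 34, 34]
197 [35, 36, 34, 35, 34, 38, 211, 241, 243, 244, 244, 245, 245, 245, 245, 245, 245, 245, 245, 245, 245, 245, 244, 244, 244, 244, 243, 243, 242, 232, 217, 222, 210, 167, 170, 112, 112, 92, 48, 34, 32, 33, 31, 33, 32, 34, 32, 34, 34, 38, 35, 37, 34, 33]
203 [37, 33, 34, 35, 35, 36, 38, 36, 35, 32, 37, 34, 34, 33, 33, 30, 34, 55, 73, 84, 107, 103, 145, 139, 147, 90, 95, 104, 98, 101, 115, 139, 121, 55, 35, 37, 34, 36, 34, 30, 35, 31, 30, 30, 35, 37, 36, 34, 33, 35, 38, 39, 37, 38]
```

```bash
cat > fit.py <<'E'
from h import *
d=load("top0");g=d["pixels"].min(2).astype(float)
def cross(row,a,b,th=150):
    v=row[a:b];i=np.where((v[:-1]-th)*(v[1:]-th)<0)[0]
    i=i[0];return a+i+(th-v[i])/(v[i+1]-v[i])
L=[(cross(g[r],308,330),r) for r in range(151,188)]
R=[(362-cross(g[r,::-1][640-363:],0,30),r) for r in range(156,192)]
def line(p,z):
    q=ray(d,p,z)[:,:2];return cv2.fitLine(q.astype(np.float32),cv2.DIST_HUBER,0,.001,.001).ravel()
for p in(L,R):
    l=line(p,.082);print(l,np.degrees(np.arctan2(l[1],l[0])))
# back edge: column crossing
B=[(c,cross(g[:,c],138,156)) for c in range(328,355)]
l=line(B,.082);print("back",l,np.degrees(np.arctan2(l[1],l[0])))
E
python3 fit.py
```

```text
[ 0.9747829  -0.22315545  0.6326534  -0.05277997] -12.894435
[ 0.97539777 -0.22045231  0.6208266  -0.15545718] -12.7355995
back [ 0.22335792  0.9747365   0.69010836 -0.12676923] 77.09366
```

```bash
python3 nudge.py '[[[0.04,-0.029,0,0,0],[0.04,-0.029,0,0,0],[0.04,-0.029,0,0,0],[0.04,-0.029,0,0,0],[0.04,-0.029,0,0,0],[0.04,-0.029,0,0,0],[0.04,-0.029,0,0,0],[0.04,-0.029,0,0,0],[0.04,-0.029,0,0,0],[0.04,-0.029,0,0,0]]]' 20
python3 nudge.py '[[[0.0274,-0.0192,0,-8.5,0],[0,0,0,-8.5,0],[0,0,0,-8.5,0],[0,0,0,-8.5,0],[0,0,0,-8.5,0],[0,0,0,-8.5,0],[0,0,0,-8.5,0],[0,0,0,-8.5,0],[0,0,0,-8.5,0],[0,0,0,-8.5,0]]]'
python3 nudge.py '[[[0,0,0,-8.5,0],[0,0,0,-8.5,0],[0,0,0,-8.5,0],[0,0,0,-8.5,0],[0,0,0,-8.5,0],[0,0,0,-8.5,0],[0,0,0,-8.5,0],[0,0,0,-1.7,0],[0,0,0,0,0],[0,0,0,0,0]]]'; cat > st.py <<'E'
from rig import env, optics;import numpy as np
s=env.observe();R=s["tool_rot"];print(s["time_s"],s["position"].round(4),"yaw",np.degrees(np.arctan2(R[1,0],R[0,0])).round(2),"F",s["ft_force"].round(1),s["grip_width"].round(4),s["gripper_force"],s["q"].round(1))
E
python3 st.py
```

```text
time_s: 1.1
position: [0.4672, -0.0977, 0.2423]
tool_rot: [[0.934, 0.358, -0.0], [0.358, -0.934, 0.0], [-0.0, -0.0, -1.0]]
ft_force: [0.9, -0.6, -0.7]
grip_width: -0.0002
gripper_force: 0.0
time_s: 2.1
position: [0.4851, -0.0719, 0.242]
tool_rot: [[-0.281, 0.96, -0.001], [0.96, 0.281, 0.0], [0.001, -0.001, -1.0]]
ft_force: [0.3, -0.8, 1.3]
grip_width: -0.0001
gripper_force: 0.0
time_s: 3.1
position: [0.4852, -0.0719, 0.2422]
tool_rot: [[-0.974, 0.225, -0.0], [0.225, 0.974, 0.0], [0.0, 0.0, -1.0]]
ft_force: [-0.6, -0.2, -0.0]
grip_width: -0.0003
gripper_force: 0.0Traceback (most recent call last):
  File "st.py", line 2, in <module>
    s=env.observe();R=s["tool_rot"];print(s["time_s"],s["position"].round(4),"yaw",np.degrees(np.arctan2(R[1,0],R[0,0])).round(2),"F",s["ft_force"].round(1),s["grip_width"].round(4),s["gripper_force"],s["q"].round(1))
                                                                                                                                                             ^^^^^^^^^^^^^^^^^^^^^
AttributeError: 'float' object has no attribute 'round'
```

```bash
sed -i 's/s\["grip_width"\].round(4)/round(s["grip_width"],4)/' st.py
python3 nudge.py '[[[0,0,0.045,0,0],[0,0,0.045,0,0],[0,0,0.045,0,0],[0,0,0.045,0,0],[0,0,0.027,0,0],[-0.02,0,0,0,0],[-0.015,0,0,0,0],[-0.004,0,0,0,0],[0,0,0,0,0]]]'
for i in 1 2; do python3 nudge.py '[[[-0.003,0,0,0,0],[0,0,0,0,0]]]' | grep -E 'pos|ft'; done
```

```text
time_s: 4.0
position: [0.5233, -0.0806, 0.0352]
tool_rot: [[-0.975, 0.223, -0.0], [0.223, 0.975, -0.0], [-0.0, -0.0, -1.0]]
ft_force: [-0.5, -0.5, -0.2]
grip_width: -0.0001
gripper_force: 0.0
position: [0.526, -0.0812, 0.0355]
ft_force: [0.3, 0.1, -1.1]
position: [0.5293, -0.0821, 0.0355]
ft_force: [-0.4, 0.3, -0.2]
```

```bash
for i in 1 2 3 4; do python3 nudge.py '[[[-0.002,0,0,0,0],[0,0,0,0,0]]]' | grep -E 'pos|ft'; done
```

```text
position: [0.531, -0.0824, 0.0353]
ft_force: [-0.9, -0.3, 0.9]
position: [0.5324, -0.0826, 0.0352]
ft_force: [-5.8, 0.9, 2.8]
position: [0.5344, -0.0831, 0.0352]
ft_force: [-4.7, 0.1, 2.6]
position: [0.5364, -0.0836, 0.0352]
ft_force: [-5.1, 0.9, 2.9]
```

```bash
for i in 1 2 3; do python3 nudge.py '[[[-0.0015,0,0,0,0],[0,0,0,0,0]]]' | grep -E 'pos|ft'; done
```

```text
position: [0.5378, -0.0839, 0.0352]
ft_force: [-5.2, 0.7, 2.4]
position: [0.5392, -0.0842, 0.0352]
ft_force: [-5.9, 0.2, 3.5]
position: [0.5405, -0.0845, 0.0352]
ft_force: [-5.9, 0.1, 3.2]
```

```bash
for i in 1 2; do python3 nudge.py '[[[-0.001,0,0,0,0],[0,0,0,0,0]]]' | grep -E 'pos|ft'; done
```

```text
position: [0.5406, -0.0845, 0.0352]
ft_force: [-10.4, 1.0, 7.1]
position: [0.5406, -0.0845, 0.0352]
ft_force: [-15.3, 1.8, 9.9]
```

The drawer is on the stop at about 15 N. Backing off to let it run out, then looking.

```bash
python3 nudge.py '[[[0.02,0,0,0,0],[0.05,0,0,0,0],[0.05,0,0,0,0],[0.03,0,0,0,0],[0,0,-0.05,0,0],[0,0,-0.05,0,0],[0,0,-0.05,0,0],[0,0,-0.05,0,0.07],[0.0,0,0,0,0.07],[0,0,0,0,0.07]]]' ; python3 - <<'E'
from rig import env, optics
import cv2,numpy as np
for n in("top","wrist"):
    d=optics.get_image(n);cv2.imwrite(f"pics/{n}1.png",d["pixels"][:,:,::-1]);np.savez(f"pics/{n}1.npz",**d)
E
python3 st.py
```

```text
time_s: 7.2
position: [0.3974, -0.052, 0.236]
tool_rot: [[-0.975, 0.222, 0.003], [0.222, 0.975, -0.001], [-0.003, -0.001, -1.0]]
ft_force: [-0.6, 0.5, -0.6]
grip_width: 0.0431
gripper_force: 0.0
7.3 [ 0.3967 -0.0517  0.2343] yaw 167.15 F [0.3 0.1 0.2] 0.0581 0.0 [ -24.5    7.    96.5    0.    76.5 -101.7]
```

View pics/wrist1.png

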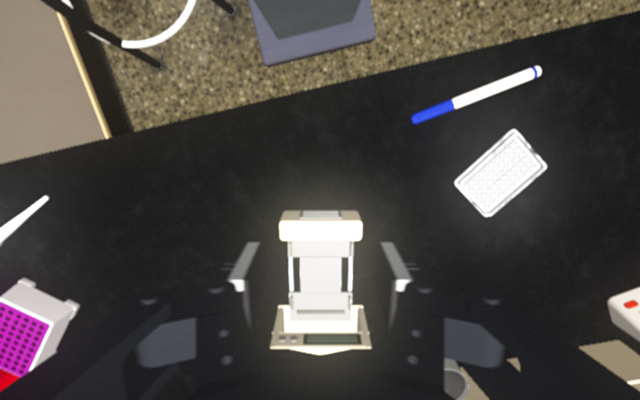

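Wrist view: the drawer is out (front block around (321,225), nest around (321,280)) and the plate is at (500,172). Measuring both from this view.

```bash
python3 - <<'E'
from h import *
d=load("wrist1");g=d["pixels"].min(2)
ex=np.array([np.cos(np.radians(-12.85)),np.sin(np.radians(-12.85))]);ey=np.array([-ex[1],ex[0]])
m=np.zeros_like(g);m[120:225,445:560]=(g[120:225,445:560]>100)*255
k=max(cv2.findContours(m,0,2)[0],key=cv2.contourArea)
for z in(0,.009):print(z,cv2.minAreaRect((ray(d,k[:,0],z)[:,:2]*1000).astype(np.float32)),ray(d,cv2.boxPoints(cv2.minAreaRect(k)),z)[:,:2].round(4).tolist())
for n in ("wrist1","top1"):
    e=load(n)
    c=-e["extrinsics"][:3,:3].T@e["extrinsics"][:3,3];print(n,"cam",c.round(3))
# expected nest outlines -> pixels
o=.6311*ex+.0379*ey
for nm,a,b,z in(("front top L",-.194,.042,.052),("front top R",-.194,-.042,.052),("blk back L",-.172,.042,.052),("house front L",-.07,.052,.082),("house front R",-.07,-.052,.082),("lipF",-.166,0,.028),("lipB",-.078,0,.028)):
    p=np.r_[o+a*ex+b*ey,z];print(nm,proj(d,p).round(1),proj(load("top1"),p).round(1))
np.set_printoptions(linewidth=400)
print(g[205:330:1,321]);print(g[230,265:380]);print(g[270,280:365])
a=cv2.resize(d["pixels"][200:360,250:390,::-1],None,fx=4,fy=4,interpolation=cv2.INTER_CUBIC)[:600]
t=cv2.resize(load("top1")["pixels"][140:240,290:370,::-1],None,fx=3,fy=3)
cv2.imwrite("pics/z1.png",np.hstack([a,np.pad(t,((0,300),(0,0),(0,0)))]))
E
```

```text
0 ((447.22406005859375, 141.933837890625), (65.14183044433594, 87.49894714355469), 32.697139739990234) [[0.4427, 0.0875], [0.3969, 0.1611], [0.4501, 0.1965], [0.5, 0.1221]]
0.009 ((444.3966064453125, 137.53414916992188), (63.54413604736328, 85.35289001464844), 32.69718933105469) [[0.44, 0.0845], [0.3953, 0.1562], [0.4472, 0.1908], [0.4959, 0.1182]]
wrist1 cam [ 0.332 -0.037  0.367]
top1 cam [ 0.238 -0.04   1.523]
front top L [[362.8 217.4]] [[309.8 232.5]]
front top R [[278.  217.5]] [[337.6 238.1]]
blk back L [[362.1 238.1]] [[311.3 225.3]]
house front L [[372.4 344.3]] [[314.8 189.6]]
house front R [[268.7 344.3]] [[349.4 196.5]]
lipF [[320.4 235. ]] [[325.5 227.3]]
lipB [[320.4 306.4]] [[331.1 199.4]]
[ 72  70  69  70  85 126 169 187 186 183 193 193 197 206 194 207 241 254 255 255 255 255 255 255 255 255 255 255 255 255 255 255 255 255 253 248 243 244 244 244 243 244 243 243 243 243 242 242 242 242 238 231 230 239 242 242 241 243 242 241 241 241 241 240 240 241 240 240 240 239 240 240 240 239 239 239 239 238 239 239 238 237 237 237 237 238 236 231 230 236 237 237 237 237 236 236 2
[... 221 characters left out ...]
 255 255 255 255 255 255 255 255 255 255 255 255 255 255 255 255 255 255 255 255 255 255 255 255 255 255 255 255 255 255 255 255 255 255 255 255 255 255 255 255 255 255 255 255 255 255 255 255 255 255 255 255 255 255 255 255 255 255 255 255 255 255 255 255 255 255 255 255 255 255 255 178  91
  65  65  68  68  65  65  66  66  67  66  65  65  62  63  61  65]
[ 63  66  65  65  71  67  61  84 192 255 255 255 241 153  85  70  73  71  80 157 234 242 240 239 240 240 240 240 239 239 240 241 241 240 240 240 241 240 241 241 240 241 241 241 241 241 240 241 241 241 240 241 241 241 241 240 241 242 242 243 239 172  97  77  77  78  75  99 193 254 255 255 211 110  70  72  76  76  72  70  74  68  71  71  70]
```

View pics/z1.png

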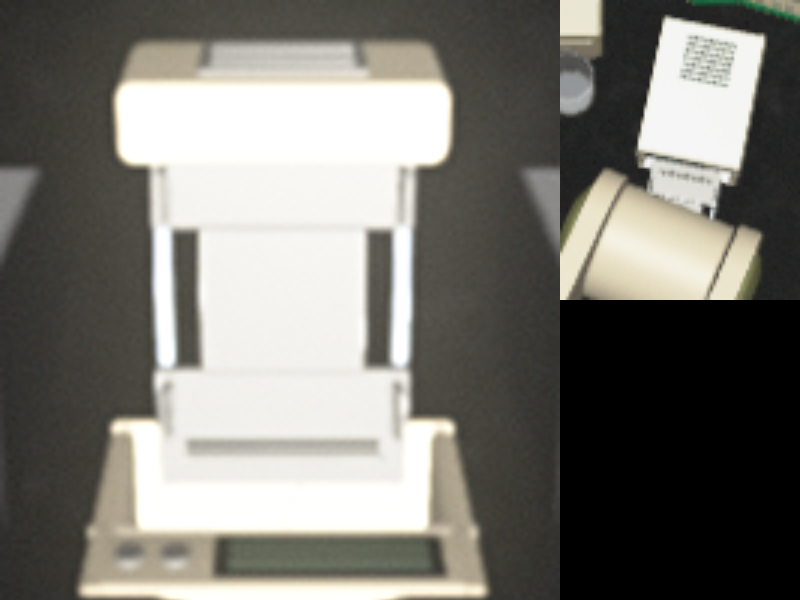

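The drawer is fully out, and the wrist view puts it about 3 mm deeper than the top view did, which agrees with where the press made contact. Moving over the plate.

```bash
python3 nudge.py '[[[0,0,0,8.5,0.085],[0,0,0,8.5,0.085],[0,0,0,8.5,0.085],[0,0,0,8.5,0.085],[0,0,0,8.5,0.085],[0.034,0.0355,0,1.95,0.085],[0.034,0.0355,0,0,0.085],[0.034,0.0355,0,0,0.085],[0.034,0.0355,0,0,0.085],[0,0,0,0,0.085]]]' >/dev/null; python3 nudge.py '[[[0,0,0.05,0,0.085],[0,0,0.05,0,0.085],[0,0,0,0,0.085],[0,0,0,0,0.085]]]'>/dev/null; python3 - <<'E'
from rig import env, optics
import cv2,numpy as np
for n in("wrist",):
    d=optics.get_image(n);cv2.imwrite(f"pics/{n}2.png",d["pixels"][:,:,::-1]);np.savez(f"pics/{n}2.npz",**d)
E
python3 st.py
```

```text
8.75 [0.4423 0.1393 0.1367] yaw 122.68 F [-0.6 -0.4  0.7] 0.0849 0.0 [  2.8  19.9  97.2  -0.   62.8 -29.9]
```

View pics/wrist2.png

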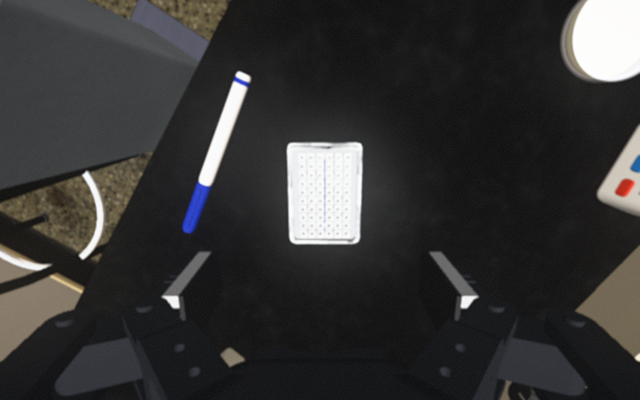

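The plate is at (324,193), square to the jaws.

```bash
cat > pl.py <<'E'
from h import *
import sys
d=load(sys.argv[1]);g=d["pixels"].min(2);m=np.zeros_like(g);m[130:255,275:375]=(g[130:255,275:375]>110)*255
k=max(cv2.findContours(m,0,2)[0],key=cv2.contourArea);print(cv2.boundingRect(k))
for z in(0,.008):
    q=(ray(d,k[:,0],z)[:,:2]*1000).astype(np.float32);r=cv2.minAreaRect(q);print(z,r)
y=np.radians(122.68);tx=np.array([np.cos(y),np.sin(y)]);ty=np.array([tx[1],-tx[0]])
for z in(0,.008):
    b=ray(d,k[:,0],z)[:,:2]-[.4423,.1393];print(z,"tool x",(b@tx).min(),(b@tx).max(),"tool y",(b@ty).min(),(b@ty).max())
E
python3 pl.py wrist2
```

```text
(286, 142, 77, 103)
0 ((446.4486389160156, 138.4464111328125), (61.48993682861328, 86.93232727050781), 32.62116622924805)
0.008 ((445.2411193847656, 140.1453857421875), (59.65192413330078, 84.33381652832031), 32.62114715576172)
0 tool x -0.046423314821339816 0.04053482923673599 tool y -0.027712063397226826 0.03378909369819697
0.008 tool x -0.04304206355604369 0.041316794657733316 tool y -0.026892158328808813 0.032770653562980374
```

```bash
python3 nudge.py '[[[-0.001,0.003,0,0,0.066],[0,0,0.045,0,0.066],[0,0,0.045,0,0.066],[0,0,0.015,0,0.066],[0,0,0.008,0,0.066],[0,0,0,0,0.066]]]' 30 |grep -E 'pos|ft|grip'; for i in 1 2 3 ; do python3 nudge.py '[[[0,0,0.002,0,0.066],[0,0,0,0,0.066]]]' | grep -E 'pos|ft|wid'; done
```

```text
position: [0.4453, 0.1404, 0.0229]
ft_force: [-0.1, -0.3, -0.1]
grip_width: 0.066
gripper_force: 0.0
position: [0.4452, 0.1405, 0.0214]
ft_force: [0.1, -0.0, 0.4]
grip_width: 0.0661
position: [0.4446, 0.1405, 0.0186]
ft_force: [0.3, -0.4, -0.6]
grip_width: 0.0659
position: [0.4444, 0.1404, 0.0162]
ft_force: [-0.1, 0.4, -0.5]
grip_width: 0.0661
```

```bash
for i in 1 2 3 4 5 6; do python3 nudge.py '[[[0,0,0.0015,0,0.066],[0,0,0,0,0.066]]]' | grep -E 'pos|ft'; done
```

```text
position: [0.4444, 0.1404, 0.0147]
ft_force: [-0.2, -0.1, -0.4]
position: [0.4444, 0.1405, 0.0132]
ft_force: [-0.2, 0.2, 0.3]
position: [0.4444, 0.1404, 0.0116]
ft_force: [-0.3, -0.0, 0.1]
position: [0.4444, 0.1405, 0.0102]
ft_force: [0.1, -0.0, -0.2]
position: [0.4444, 0.1405, 0.0087]
ft_force: [-0.5, -0.0, -0.4]
position: [0.4444, 0.1405, 0.0072]
ft_force: [-0.2, 0.3, -0.1]
```

```bash
for i in 1 2 3 4; do python3 nudge.py '[[[0,0,0.001,0,0.066],[0,0,0,0,0.066]]]' | grep -E 'pos|ft'; done
```

```text
position: [0.4444, 0.1405, 0.0062]
ft_force: [0.1, -0.6, -0.3]
position: [0.4444, 0.1404, 0.0053]
ft_force: [0.3, -0.1, -0.1]
position: [0.4445, 0.1405, 0.0044]
ft_force: [-0.4, 0.8, 2.9]
position: [0.4445, 0.1405, 0.0044]
ft_force: [-3.1, -0.7, 17.5]
```

```bash
python3 nudge.py '[[[0,0,-0.004,0,0.066],[0,0,0,0,0.066],[0,0,0,0,0.05],[0,0,0,0,0.05],[0,0,0,0,0.05],[0,0,0,0,0.05],[0,0,0,0,0.05]]]' 30|grep -E 'pos|ft|grip'; python3 nudge.py '[[[0,0,-0.02,0,0.05],[0,0,-0.045,0,0.05],[0,0,-0.045,0,0.05],[0,0,-0.03,0,0.05],[0,0,0,0,0.05],[0,0,0,0,0.05]]]'|grep -E 'pos|ft|grip'; python3 - <<'E'
from rig import env, optics
import cv2,numpy as np
for n in("wrist",):
    d=optics.get_image(n);cv2.imwrite(f"pics/{n}3.png",d["pixels"][:,:,::-1]);np.savez(f"pics/{n}3.npz",**d)
E
python3 st.py
```

```text
position: [0.4445, 0.1405, 0.0075]
ft_force: [-2.2, 0.4, 6.8]
grip_width: 0.0575
gripper_force: 31.0
position: [0.4442, 0.1404, 0.1471]
ft_force: [-0.3, -0.4, -0.5]
grip_width: 0.057
gripper_force: 33.2
13.3 [0.4439 0.1404 0.1464] yaw 122.7 F [ 0.9 -0.4 -1. ] 0.0572 33.173253536224365 [  2.9  19.4  96.1   0.   64.6 -29.8]
```

View pics/wrist3.png

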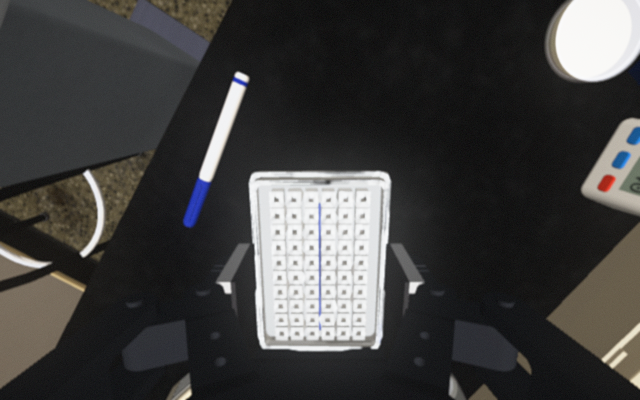

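The plate is held level and centred, about (320,260). Measuring its offset from the TCP along the tool's x axis.

```bash
python3 - <<'E'
from h import *
d=load("wrist3");g=d["pixels"].min(2);m=np.zeros_like(g);m[160:360,243:397]=(g[160:360,243:397]>130)*255
k=max(cv2.findContours(m,0,2)[0],key=cv2.contourArea);print(cv2.boundingRect(k))
y=np.radians(122.7);tx=np.array([np.cos(y),np.sin(y)]);ty=np.array([tx[1],-tx[0]])
for z in(.139,.147):
    b=ray(d,k[:,0],z)[:,:2]-[.4441,.1404];print(z,"tx",(b@tx).min(),(b@tx).max(),"ty",(b@ty).min(),(b@ty).max(),cv2.minAreaRect((b*1000).astype(np.float32)))
print(g[165:190,320],g[330:360,320])
E
```

```text
(249, 171, 142, 180)
0.139 tx -0.04968187395355197 0.04035184377668256 ty -0.030429400583436572 0.03100940049193259 ((2.7642078399658203, -3.7579078674316406), (61.351524353027344, 90.0540771484375), 32.55131149291992)
0.147 tx -0.043057237651655894 0.041837789616324034 ty -0.0286741442427346 0.02925802632733514 ((0.5750139951705933, -0.3449287414550781), (57.84987258911133, 84.91421508789062), 32.55131149291992)
[ 46  43  46  45  51  82 131 183 216 237 238 220 176 134 134 147 138 124
 135 163 200 223 227 227 225] [187 215 222 225 222 211 181 143 130 128 125 127 138 139 138 156 213 240
 242 241 199 113  50  38  42  44  43  43  42  41]
```

```bash
python3 nudge.py '[[[0,0,0,-8.5,0.05],[0,0,0,-8.5,0.05],[0,0,0,-8.5,0.05],[0,0,0,-8.5,0.05],[0,0,0,-8.5,0.05],[0,0,0,-1.95,0.05],[0,0,0,0,0.05]]]' >/dev/null; python3 nudge.py '[[[-0.018,-0.033,0,0,0.05],[-0.018,-0.033,0,0,0.05],[-0.018,-0.033,0,0,0.05],[-0.018,-0.033,0,0,0.05],[-0.018,-0.033,0,0,0.05],[-0.02,-0.0328,0,0,0.05],[0,0,0.02,0,0.05],[0,0,0.02,0,0.05],[0,0,0,0,0.05],[0,0,0,0,0.05]]]' | grep -E 'pos|ft|grip'; python3 - <<'E'
from rig import env, optics
import cv2,numpy as np
for n in("wrist",):
    d=optics.get_image(n);cv2.imwrite(f"pics/{n}4.png",d["pixels"][:,:,::-1]);np.savez(f"pics/{n}4.npz",**d)
E
python3 st.py
```

```text
position: [0.5076, -0.0767, 0.107]
ft_force: [0.3, -0.8, 0.2]
grip_width: 0.0573
gripper_force: 33.1
15.05 [ 0.5079 -0.0767  0.1076] yaw 167.14 F [ 0.5  0.4 -0.5] 0.0569 33.14854860305786 [-21.8  26.5  91.7   0.   61.8 -99. ]
```

View pics/wrist4.png

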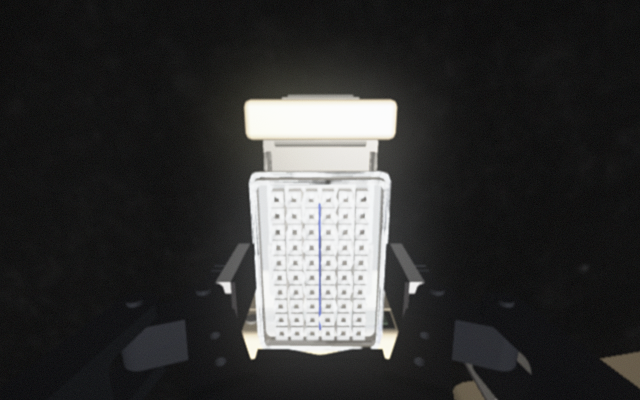

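The block's top is at rows 100–138 and columns 245–397, and the plate is in line with it. Computing the offset between them.

```bash
python3 - <<'E'
from h import *
d=load("wrist4");g=d["pixels"].min(2).astype(int)
print(g[90:145,285],g[90:145,355]);print(g[120,238:252],g[120,388:402])
m=np.zeros_like(g,np.uint8);m[85:142,230:410]=(g[85:142,230:410]>215)*255
k=max(cv2.findContours(m,0,2)[0],key=cv2.contourArea);bb=cv2.boundingRect(k);print(bb)
y=np.radians(167.14);tx=np.array([np.cos(y),np.sin(y)]);ty=np.array([tx[1],-tx[0]]);T=np.array([.5077,-.0767])
b=ray(d,k[:,0],.052)[:,:2]-T
print("block tx",(b@tx).min(),(b@tx).max(),"ty",(b@ty).min(),(b@ty).max(),cv2.minAreaRect((b*1000).astype(np.float32)))
m[:]=0;m[160:360,243:397]=(g[160:360,243:397]>130)*255
E
```

```text
[ 54  54  52  55  49  55  85 137 172 174 182 206 229 233 238 244 248 249
 249 249 249 249 249 249 249 249 249 249 248 248 248 248 247 248 248 247
 248 248 247 247 247 246 247 244 241 236 230 216 190 176 186 193 183 173
 151] [ 55  56  53  59  55  59  93 145 174 179 187 211 230 236 244 248 251 252
 252 251 252 251 252 252 252 252 252 252 252 251 251 251 251 251 252 251
 251 252 251 251 251 251 251 250 247 242 233 216 193 182 200 204 187 179
 157]
[ 45  43  42  47  41  46  95 158 199 219 229 238 243 245] [251 251 252 250 246 240 234 197 129  60  48  48  47  46]
(246, 101, 150, 37)
block tx 0.05092233444011242 0.0699762781598963 ty -0.04025285188257584 0.04029190105261555 ((-58.97237777709961, 13.477300643920898), (80.54898071289062, 19.044097900390625), 77.0641860961914)
```

The nest and the plate are lined up to within a millimetre. Lowering.

```bash
python3 nudge.py '[[[0,0,0.03,0,0.05],[0,0,0.02,0,0.05],[0,0,0.01,0,0.05],[0,0,0,0,0.05],[0,0,0,0,0.05]]]' | grep -E 'pos|ft|grip'; for i in 1 2 3 4 5; do python3 nudge.py '[[[0,0,0.002,0,0.05],[0,0,0,0,0.05]]]' | grep -E 'pos|ft'; done
```

```text
position: [0.5083, -0.077, 0.0483]
ft_force: [-0.1, 0.2, 0.3]
grip_width: 0.0568
gripper_force: 33.2
position: [0.508, -0.0769, 0.0459]
ft_force: [-0.2, -0.2, -1.1]
position: [0.5077, -0.0768, 0.0433]
ft_force: [0.5, 0.2, -0.3]
position: [0.5076, -0.0768, 0.0411]
ft_force: [0.5, 0.0, 0.4]
position: [0.5076, -0.0768, 0.0391]
ft_force: [-0.3, -0.6, -0.5]
position: [0.5076, -0.0768, 0.0371]
ft_force: [0.1, -0.5, -0.1]
```

```bash
for i in 1 2 3; do python3 nudge.py '[[[0,0,0.001,0,0.05],[0,0,0,0,0.05]]]' | grep -E 'pos|ft'; done
```

```text
position: [0.5077, -0.0768, 0.0362]
ft_force: [0.0, 0.8, -0.5]
position: [0.5078, -0.0769, 0.0355]
ft_force: [-0.5, -0.5, 1.9]
position: [0.5082, -0.077, 0.0354]
ft_force: [-2.7, 1.0, 11.3]
```

The plate touches down at exactly the expected height. Releasing and checking.

```bash
python3 nudge.py '[[[0,0,-0.001,0,0.05],[0,0,0,0,0.066],[0,0,0,0,0.066],[0,0,0,0,0.066],[0,0,0,0,0.066],[0,0,-0.01,0,0.066],[0,0,-0.03,0,0.066],[0,0,-0.035,0,0.066],[0,0,0,0,0.066],[0,0,0,0,0.066]]]' | grep -E 'pos|ft|grip'; python3 - <<'E'
from rig import env, optics
import cv2,numpy as np
for n in("wrist",):
    d=optics.get_image(n);cv2.imwrite(f"pics/{n}5.png",d["pixels"][:,:,::-1]);np.savez(f"pics/{n}5.npz",**d)
E
python3 st.py
```

```text
position: [0.5079, -0.0769, 0.1112]
ft_force: [0.4, 0.3, -0.6]
grip_width: 0.0658
gripper_force: 0.0
18.2 [ 0.5074 -0.0767  0.1103] yaw 167.16 F [-0.2 -0.1 -1.2] 0.0661 0.0 [-21.8  26.3  91.6  -0.   62.2 -99. ]
```

View pics/wrist5.png

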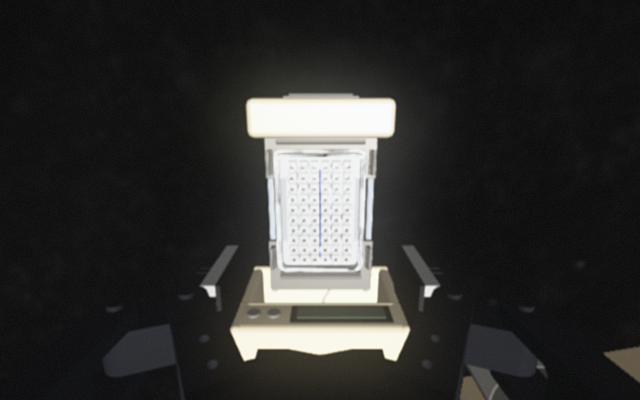

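The plate sits flat and centred in the nest (columns 278–363, rows 150–272). Going round to the front to press the drawer home.

```bash
python3 nudge.py '[[[0.04,0,0,0,0],[0.04,0,0,0,0],[0.035,0,0,0,0],[0,0,0.035,0,0],[0,0,0.03,0,0],[0,0,0.01,0,0],[0,0,0,0,0],[-0.015,0,0,0,0],[-0.01,0,0,0,0],[0,0,0,0,0]]]' 20| grep -E 'pos|ft|grip'; for i in 1 2; do python3 nudge.py '[[[-0.005,0,0,0,0],[0,0,0,0,0]]]' | grep -E 'pos|ft'; done
```

```text
position: [0.4212, -0.0573, 0.0356]
ft_force: [0.1, 0.3, 0.1]
grip_width: 0.0001
gripper_force: 0.0
position: [0.4251, -0.058, 0.0355]
ft_force: [1.2, -0.2, 0.6]
position: [0.4296, -0.0589, 0.0353]
ft_force: [-1.7, 0.2, 2.4]
```

```bash
python3 nudge.py '[[[-0.006,0,0,0,0],[-0.01,0,0,0,0],[-0.01,0,0,0,0],[-0.01,0,0,0,0],[-0.01,0,0,0,0],[-0.01,0,0,0,0],[-0.01,0,0,0,0],[-0.01,0,0,0,0],[-0.01,0,0,0,0],[-0.01,0,0,0,0]]]'| grep -E 'pos|ft'; python3 nudge.py '[[[-0.005,0,0,0,0],[-0.003,0,0,0,0],[0,0,0,0,0]]]'| grep -E 'pos|ft';for i in 1 2 3 ; do python3 nudge.py '[[[-0.002,0,0,0,0],[0,0,0,0,0]]]' | grep -E 'pos|ft'; done
```

```text
position: [0.5225, -0.0799, 0.0352]
ft_force: [-7.8, 1.6, 5.9]
position: [0.5308, -0.0819, 0.0352]
ft_force: [-3.8, 2.1, 2.3]
position: [0.5326, -0.0823, 0.0352]
ft_force: [-4.5, 2.0, 3.3]
position: [0.5345, -0.0827, 0.0352]
ft_force: [-4.7, 1.8, 2.6]
position: [0.5364, -0.0831, 0.0352]
ft_force: [-4.0, 1.3, 2.3]
```

```bash
for i in 1 2 ; do python3 nudge.py '[[[-0.002,0,0,0,0],[0,0,0,0,0]]]' | grep -E 'pos|ft'; done; for i in 1 2 ; do python3 nudge.py '[[[-0.001,0,0,0,0],[0,0,0,0,0]]]' | grep -E 'pos|ft'; done
```

```text
position: [0.5384, -0.0836, 0.0352]
ft_force: [-5.7, 1.7, 2.6]
position: [0.5403, -0.084, 0.0352]
ft_force: [-5.1, 2.9, 2.9]
position: [0.5406, -0.0841, 0.0352]
ft_force: [-8.1, 3.1, 3.8]
position: [0.5407, -0.0841, 0.0351]
ft_force: [-11.4, 3.1, 8.8]
```

Back on the stop, 12 N. Releasing and checking that the drawer stays shut.

```bash
python3 nudge.py '[[[-0.001,0,0,0,0],[0,0,0,0,0],[0.01,0,0,0,0],[0.03,0,0,0,0],[0.04,0,0,0,0],[0.04,0,0,0,0],[0.03,0,-0.04,0,0],[0,0,-0.05,0,0],[0,0,-0.05,0,0],[0,0,-0.05,0,0]]]'| grep -E 'pos|ft'; python3 nudge.py '[[[0,0,0,0,0],[0,0,0,0,0],[0,0,0,0,0],[0,0,0,0,0],[0,0,0,0,0]]]'>/dev/null
python3 - <<'E'
from rig import env, optics
import cv2,numpy as np
for n in("wrist",):
    d=optics.get_image(n);cv2.imwrite(f"pics/{n}6.png",d["pixels"][:,:,::-1]);np.savez(f"pics/{n}6.npz",**d)
E
python3 st.py
```

```text
position: [0.3974, -0.0517, 0.2279]
ft_force: [0.2, -0.1, -1.0]
23.85 [ 0.3974 -0.0517  0.2246] yaw 167.15 F [ 0.5 -0.5 -0.6] -0.0004 0.0 [ -24.5    7.7   97.5    0.    74.9 -101.6]
```

View pics/wrist6.png

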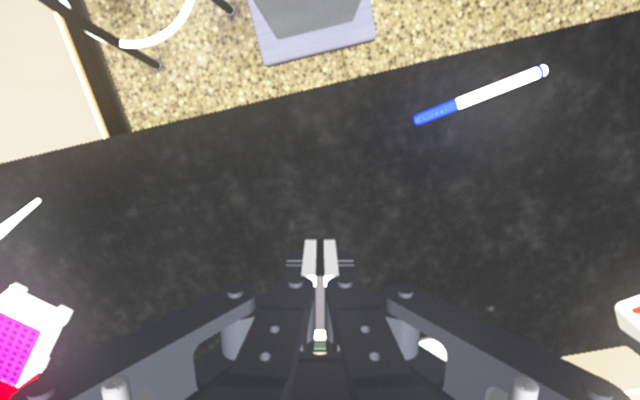

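The bench in front is clear: there is no drawer around (321,225), so it has stayed shut. Handing in.

```bash
python3 -c "
from rig import env, optics
print(env.close_job())"
```

```text
the job is handed in; nothing more can be done
None
```

The plate was laid flat and centred in the nest, the drawer was pressed home and stayed shut after I backed off, and the job is handed in; no verdict was returned.

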